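# Hold a vanity chest's sprung lid just below its balance point

## Task

I want to adjust the spring hinge of the jewellery chest on the vanity: take the lid by its brass bar pull and raise it about ten degrees past its balance point, where you can feel the spring take over and pull it up, but do not let it fly open against its stop. Then bring it back down and hold it still by the pull about eight degrees below the balance point, where it just wants to close. Finish while still holding it there, and leave the things standing around the chest alone.

Things in the scene. Friction and masses are not known exactly. Their poses are not given: they have to be found in the camera images.
- chest: dark wooden jewellery chest, fixed to the vanity top; 180 mm deep (x), 260 mm wide (y), 100 mm high without its lid. Origin: centre of its underside. Its -x side is the front, with the pull, and faces roughly towards the robot; position and yaw vary. The flat marble-topped lid on it is 24 mm thick, of the same depth and width; it weighs 2.5 to 2.9 kg (hidden), mostly borne by its spring
- lid_hinge (a point): middle of the lid's hinge line, on the chest's far (+x) upper rim: 90 mm to +x of the chest's origin and 100 mm above it. The hinge line runs along the chest's y. Axes as the chest's
- pull (a point): brass pull on the lid's front edge: a round bar 10 mm thick, 100 mm long along the chest's y, 50 mm in front of the edge on two end arms 90 mm apart, so fingers can straddle it from above and it can turn between them. The point is the middle of the bar; lid shut, 230 mm from the hinge line towards the chest's -x and 12 mm above it. Turns about the hinge line with the lid
- lid (a joint): lid angle, rad: 0 shut (the start), growing as the pull rises and swings to the far side; stop at 1.45. Sprung hinge: shut, 4 to 7 N up at the pull lifts it; the load falls as it rises, is zero at the balance point, then turns and pulls it open (about 1 N per 0.1 rad). Left alone it shuts or flies open. Balance: 0.90 to 0.99 (52 to 57 degrees), by the lid's weight
- brush_jar: glass jar with make-up brushes, 80 mm across, 95 mm high (180 mm with the brushes), standing loose to the left of the chest (its +y side). Origin: centre of its underside. A bystander
- lotion: white lotion bottle with a brass cap, 52 mm across, 150 mm high, standing loose to the right of the chest (its -y side). Origin: centre of its underside. A bystander
- powder_tin: flat black round powder tin, 80 mm across, 24 mm high, lying loose to the right of the chest, nearer the robot. Origin: centre of its underside. A bystander

How it is judged (in metres and radians):
On the way:
1. the lid has been raised past its balance point (more than 1.01 rad open) with the fingers on the pull (value of joint lid above 1.01 rad and contact force between the fingers and lid_c1 above 0.2 N), for 0.1 s.
At the end, for the whole second after the job is handed in: the lid stands still between 0.70 and 0.89 rad open (just below the balance point, which lies at 0.90 to 0.99), moving less than 0.05 rad/s, held up by the fingers on its pull (contact over 0.2 N); jar, bottle and tin upright and within 30 mm of where they stood (value of joint lid between 0.7 and 0.89 rad and velocity of joint lid between -0.05 and 0.05 rad/s and contact force between the fingers and lid_c1 above 0.2 N and distance of each of brush_jar, lotion, powder_tin from where it was at the start of the episode below 0.03 m and angle between each of brush_jar, lotion, powder_tin's own z axis and vertical below 0.2 rad); the arm keeps its last pose, push and grip.
It fails at once if the lid flew open (over 1.38 rad, its stop is at 1.45) (value of joint lid above 1.38 rad).
It fails at once if a bystander was knocked (moved over 30 mm or tipped) (distance of any of brush_jar, lotion, powder_tin from where it was at the start of the episode above 0.03 m or angle between any of brush_jar, lotion, powder_tin's own z axis and vertical above 0.35 rad).
It also fails if it takes over 54 s, if anything falls off the work surface, if the arm or the gripper's body presses on something with over 40 N, if the wrist force passes 120 N, or if a joint passes its speed limit or range.

## Robot

A 7-joint arm with a two-finger parallel gripper is mounted at the origin on the work surface. World frame = base frame: x ahead of the robot, y to its left, z up, the work surface at z = 0. Lengths are in m, angles in degrees, forces in N, time in s.
With the tool pointing down it reaches from about 0.35 to 0.775 m from the base axis. Payload 3.1 kg.
Tool frame: the origin (TCP) lies on the centre line of the jaws, within the pads' length; the fingertips stand 17 mm ahead of it and the grasp point (between the pads) lies 2 mm behind it (robot.tip_reach is the distance from the TCP to the fingertips, in m); z points along the fingers, y is the line along which they close (so a half turn about z gives the same grasp; the last joint's range is limited). The gripper opens to 85 mm and grips with 20 to 120 N. Pads are 22 mm wide; open, the fingers measure 114 mm over their backs; the gripper's body (76 mm by 85 mm) begins 54 mm behind the grasp point. The pads swing forward as they close: fully open they stand 13 mm farther back than shut.
Start: joints at [-77.79, 17.813, 0.802, 86.603, -0.252, 75.585, -1.558], TCP at [0.139, 0.532, 0.214] pointing down, gripper open.
Joint ranges: [-154.91, 154.91], [-16.99, 109.72], [-72.82, 74.43], [7.12, 147.25], [-82.49, 262.49], [11.32, 116.49], [-174.64, 174.64]. Speed limits (degrees/s): [159.86, 159.86, 180, 180, 180, 180, 180].

## Interface

Orientations are given as [roll, pitch, yaw] about the fixed x, y, z axes, in that order (R = Rz(yaw) Ry(pitch) Rx(roll)).
In Python, from station import robot, fingers, vision, workorder, recognise gives the robot as it stands. Calls block until the motion is done:
- robot.move_to(position, orientation): joint-space move of the TCP to a pose.
- robot.line_to(position, orientation=None, velocity=0.15, f_stop=None): straight line of the TCP; orientation=None keeps the orientation; velocity is the mean speed in m/s. With f_stop (N) it stops when the force on the tool has changed by that much, and returns True; else False.
- robot.move_j(angles): joint-space move.
- fingers.gripper_to(opening, force=None): opening from 0.0 (shut) to 1.0 (fully open); force is the grip in N (None keeps the last); returns when the fingers have stopped.
- robot.pause(seconds).
- robot.inverse_kinematics(position, orientation): joint angles nearest the present ones, or None.
- vision.grab_frame(name): name is "side" or "top" or "wrist"; returns the picture (400x640x3 uint8, red, green, blue); there is no depth.
- vision.calibration(name): a dict with "mtx" (3x3 intrinsics, pixels), "extrinsics" (4x4, takes a point from world to camera coordinates); the wrist camera has in their place "T_tool_cam" (4x4, takes a point from camera to tool coordinates, whose origin is the TCP and whose axes are the flange's). Camera axes: x right, y up, looking along -z (the intrinsics and any distortion apply to the point x, -y, -z); pixel columns grow to the right and rows downward; lengths in m; the calibration is good to about 2 mm. A picture is of the moment at which its call begins: read the wrist's pose just before it. calibration takes no time and is no camera call.
A pose or a line that the arm cannot do raises robot.PlanningError and nothing moves.
- workorder.close_job(): hands the job in; it is judged then, once.
Trained networks look in the newest picture that a camera, given by its name, has taken for a name from the list of things; names that differ only in an ending like _2 or _b are one class to them, and where a whole thing is asked for, a point or a joint stands for the part that bears it (a point fixed in the world has none). Each returns a list of dicts, best first, with "p" (0 to 1); they miss things now and then, are a little off and sometimes report something else, mostly with a low value. They report only what shows in the picture. A call takes as long as a camera call.
- recognise(label, camera): "rect" ([centre column, centre row, width, height] in pixels, round what is visible of it).
Readings, each from a call of its own:
- robot.current_time_s(): time.
- robot.current_joint_positions(): joint angles.
- robot.current_dq(): joint speeds.
- robot.current_joint_torque(): joint torques, N m.
- robot.current_tool_pos(): TCP position.
- robot.current_eef_rot(): TCP orientation.
- robot.current_contact_force(): force on the tool from outside, world axes, zero at the start.
- robot.current_torque(): the same for the moment, N m.
- robot.current_finger_gap(): opening from 0.0 (shut) to 1.0 (fully open).
- robot.current_gripper_force(): force on a finger pad.
Only numpy, scipy, OpenCV 4.12 (cv2) and the standard library are available. Lean on these libraries where they do the work, as an engineer would, in place of code of your own. Each camera call takes 0.05 s, during which the arm holds its last target. There are 200 camera calls.

## Working session

There is one attempt and no reset: what is moved stays moved. The work goes in short steps, each a Python script; the robot and the scene stay as the last script left them, time stands still between calls to the robot, and variables do not carry over. Pictures are saved under pics/ and viewed, at most 10 in all, crops included, and the job is handed in when it is done.

```bash
mkdir -p pics; ls; python3 - <<'E'
from station import robot, fingers, vision, workorder, recognise
import cv2, numpy as np
for c in ("top","side"):
    im=vision.grab_frame(c); cv2.imwrite(f"pics/{c}0.png",im[:,:,::-1])
    k=vision.calibration(c); print(c,{a:np.round(b,4).tolist() if not isinstance(b,str) else b for a,b in k.items()})
    for n in ("chest","pull","brush_jar","lotion","powder_tin","lid"):
        print(n,[(np.round(d["rect"],1).tolist(),round(d["p"],2)) for d in recognise(n,c)[:2]])
print(robot.current_tool_pos(),robot.current_eef_rot(),robot.current_time_s(),robot.current_contact_force(),robot.current_finger_gap())
E
```

```text
pics
top {'mtx': [[424.8844, 0.0, 319.7998], [0.0, 424.8844, 197.4131], [0.0, 0.0, 1.0]], 'extrinsics': [[-0.0169, -0.9996, -0.024, 0.0591], [0.9874, -0.0205, 0.1569, -0.6317], [-0.1573, -0.0211, 0.9873, -1.0783], [0.0, 0.0, 0.0, 1.0]]}
chest [([308.0, 181.9, 117.6, 105.1], 0.76), ([376.0, 150.4, 23.3, 26.8], 0.63)]
pull [([301.9, 181.8, 116.7, 105.7], 0.68)]
brush_jar [([225.1, 194.6, 42.6, 41.1], 0.86)]
lotion [([374.1, 148.3, 18.7, 30.6], 0.76)]
powder_tin [([413.6, 197.8, 35.8, 29.1], 0.95)]
lid [([303.2, 181.9, 119.2, 109.7], 0.63)]
side {'mtx': [[498.5609, 0.0, 318.7296], [0.0, 498.5609, 197.3383], [0.0, 0.0, 1.0]], 'extrinsics': [[0.9718, -0.2349, -0.0185, -0.5865], [0.131, 0.4735, 0.871, -0.1916], [-0.1959, -0.8489, 0.4909, -1.1773], [0.0, 0.0, 0.0, 1.0]]}
chest [([339.9, 202.6, 109.7, 98.4], 0.75)]
pull [([342.0, 185.9, 116.4, 64.5], 0.92)]
brush_jar [([306.0, 150.4, 29.2, 31.8], 0.65)]
lotion [([391.2, 231.0, 29.4, 57.3], 0.76)]
powder_tin [([356.0, 283.4, 34.6, 29.8], 0.97)]
lid [([337.9, 190.2, 112.4, 60.7], 0.9), ([342.3, 203.3, 112.6, 96.3], 0.44)]
[0.13860043 0.53228237 0.21403187] [1.79995118e+02 2.38639527e-03 1.65404978e+02] 0.7 [-0.4137122  -0.90792761  0.38311783] 0.9993298229174508
```

```bash
python3 - <<'E'
import cv2
a=cv2.imread("pics/top0.png")[80:280,170:470]; b=cv2.imread("pics/side0.png")[120:320,230:430]
cv2.imwrite("pics/topc.png",cv2.resize(a,(750,500),interpolation=cv2.INTER_CUBIC)); cv2.imwrite("pics/sidec.png",cv2.resize(b,(600,600),interpolation=cv2.INTER_CUBIC))
E
```

```text
(no output)
```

View pics/topc.png

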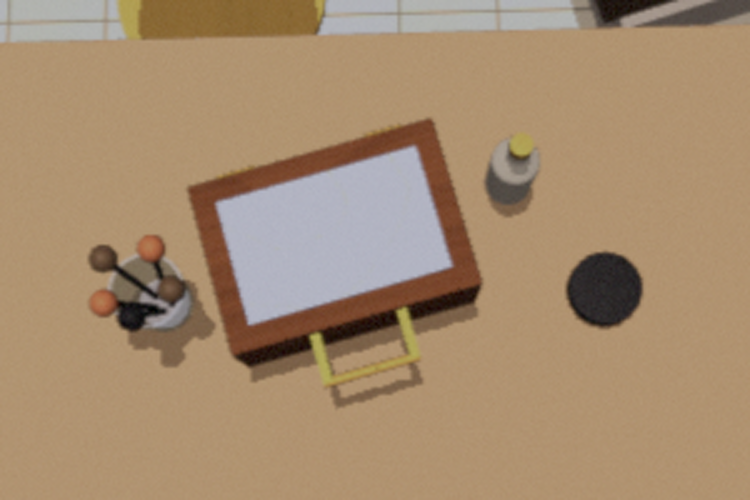

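View pics/sidec.png

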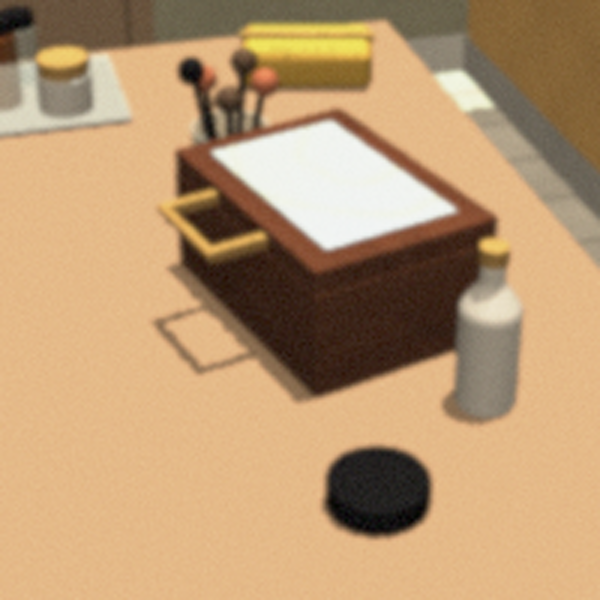

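The top crop shows the lid corners at (190,187), (432,121), (480,285) and (237,356), with bar ends at (326,381) and (418,358). The side crop shows lid corners at (180,153), (338,112), (495,217) and (318,272), with bar ends at (162,209) and (210,257). I'll fit the chest pose to these points.

```bash
cat > h.py <<'E'
from station import robot, fingers, vision, workorder, recognise
import numpy as np, cv2
def proj(P,c):
    k=vision.calibration(c); p=(k["extrinsics"]@np.c_[P,np.ones(len(P))].T).T[:,:3]*[1,-1,-1]
    q=(k["mtx"]@p.T).T; return q[:,:2]/q[:,2:]
def Rz(a): return np.array([[np.cos(a),-np.sin(a),0],[np.sin(a),np.cos(a),0],[0,0,1]])
def pull(ch,th):   # chest (x,y,yaw rad), lid angle -> pull point, world
    return np.array([ch[0],ch[1],0])+Rz(ch[2])@[.09-.23*np.cos(th)+.012*np.sin(th),0,.1+.23*np.sin(th)+.012*np.cos(th)]
E
python3 - <<'E'
from h import *
from scipy.optimize import least_squares
M=np.array([[.09,.13,.124],[.09,-.13,.124],[-.09,-.13,.124],[-.09,.13,.124],[-.14,.05,.112],[-.14,-.05,.112]])
t=np.array([[190,187],[432,121],[480,285],[237,356],[326,382],[418,358]])/2.5+[170,80]
s=np.array([[338,112],[495,217],[318,272],[180,153],[162,209],[210,257]])/3+[230,120]
f=lambda c,m: np.vstack([proj(M@Rz(c[2]).T+[c[0],c[1],0],k)-o for k,o in (("top",t),("side",s)) if k in m]).ravel()
for m in (("top",),("side",),("top","side")):
    r=least_squares(f,[.6,.05,.2],args=(m,),loss="soft_l1"); print(m,r.x,np.degrees(r.x[2]),np.abs(f(r.x,m)).max(),np.sqrt((f(r.x,m)**2).mean()))
c=r.x
# bystanders from top rects (rough)
k=vision.calibration("top");E=k["extrinsics"];C=-E[:3,:3].T@E[:3,3]
for n,u,v,z in (("jar",(147/2.5+170),(290/2.5+80),.09),("lotion",521/2.5+170,146/2.5+80,.15),("tin",413.6,197.8,.02)):
    d=np.linalg.inv(k["mtx"])@[u,v,1]; d=E[:3,:3].T@(d*[1,-1,-1]); print(n,C+d*(z-C[2])/d[2])
yaw=np.degrees(c[2])
for th in (0,.5,.85,1.08):
    p=pull(c,th); print(th,p,np.hypot(p[0],p[1]))
    for tilt in (0,10,20):
        for o in (90,-90):
            from scipy.spatial.transform import Rotation as Ro
            # tool z down, y along chest -/+x; tilt about chest y (tips forward)
            R=Ro.from_matrix(Rz(c[2]))*Ro.from_euler('y',-tilt,degrees=True)*Ro.from_euler('xyz',[180,0,o],degrees=True)
            q=robot.inverse_kinematics(list(p+R.apply([0,0,.0])),list(R.as_euler('xyz',degrees=True)))
            print(tilt,o,None if q is None else np.round(q,0))
E
```

```text
('top',) [0.68081736 0.08483652 0.25767494] 14.763686459588891 2.1247413091412 1.1121784454996861
('side',) [0.68210882 0.08232664 0.26619394] 15.25178924637214 2.5623494883501508 1.2012477303723486
('top', 'side') [0.68136595 0.08392488 0.26019672] 14.90817411053395 2.7604833143835776 1.232108856031146
jar [0.63501792 0.28088539 0.09      ]
lotion [ 0.76124924 -0.10195045  0.15      ]
tin [ 0.63127963 -0.20681426  0.02      ]
0 [0.54607844 0.04790699 0.112     ] 0.5481758324699344
0 90 [-37.  26.  41.  97. -19.  64.  24.]
0 -90 [ -50.   35.   65.   97.  -33.   70. -143.]
10 90 [-41.  19.  43. 107. -20.  51.  27.]
10 -90 [ -55.   26.   65.  108.  -33.   55. -141.]
20 90 [-47.  13.  49. 117. -25.  37.  32.]
20 -90 [ 42.  17. -54. 115.  20.  37. 172.]
0.5 [0.57884616 0.05663081 0.22079886] 0.581609767409185
0 90 [-37.  25.  44.  82. -18.  80.  22.]
0 -90 [ -48.   32.   65.   82.  -29.   83. -149.]
10 90 [-42.  17.  46.  93. -16.  66.  22.]
10 -90 [ -54.   22.   65.   93.  -26.   69. -150.]
20 90 [-49.   9.  49. 104. -14.  52.  21.]
20 -90 [ -61.   12.   65.  104.  -21.   53. -153.]
0.85 [0.63036183 0.07034594 0.28071429] 0.6342748512647404
0 90 [-31.  31.  41.  65. -20.  91.  20.]
0 -90 [ -41.   38.   64.   66.  -33.   95. -150.]
10 90 [-39.  23.  46.  78. -20.  77.  22.]
10 -90 [ -48.   28.   65.   78.  -30.   80. -150.]
20 90 [-46.  14.  50.  90. -19.  62.  22.]
20 -90 [ -55.   19.   65.   90.  -26.   64. -152.]
1.08 [0.67380722 0.0819125  0.30850624] 0.6787678740418815
0 90 [-26.  37.  39.  51. -22.  98.  19.]
0 -90 [ -34.   43.   64.   51.  -39.  103. -153.]
10 90 [-33.  28.  43.  66. -22.  83.  21.]
10 -90 [ -42.   34.   64.   67.  -36.   87. -151.]
20 90 [-41.  20.  48.  80. -22.  68.  23.]
20 -90 [ -50.   25.   65.   80.  -32.   71. -150.]
```

```bash
python3 - <<'E'
from h import *
p=robot.current_tool_pos(); robot.line_to([p[0],p[1],.32],velocity=.25)
q=np.array(robot.current_joint_positions()); q[0]=-5; q[2]=0; q[4]=0; q[6]=-10; robot.move_j(list(q))
print(robot.current_tool_pos(),robot.current_eef_rot())
c=(.6814,.0839,.2602); yaw=np.degrees(c[2])+90
P=pull(c,0); P[2]=.26; P[:2]-=.03*np.array([np.cos(c[2]),np.sin(c[2])])
robot.move_to(list(P),[180,0,yaw])
fingers.gripper_to(.45,30)
print(robot.current_tool_pos(),robot.current_eef_rot(),np.round(robot.current_joint_positions(),1),robot.current_finger_gap(),robot.current_time_s())
im=vision.grab_frame("wrist"); cv2.imwrite("pics/w1.png",im[:,:,::-1])
k=vision.calibration("wrist"); print(k)
print(recognise("pull","wrist")[:2])
E
```

```text
[0.54894312 0.0326661  0.32034962] [ 1.79960950e+02 -5.86609131e-02  8.51658225e+01]
[0.51743227 0.04009667 0.26022235] [1.79972230e+02 5.85637495e-03 1.04882082e+02] [-3.6 13.1 -3.4 86.3  0.8 80.6  7.9] 0.4503474777875296 4.5083
{'mtx': array([[297.87345955,   0.        , 322.59830302],
       [  0.        , 297.87345955, 197.14374256],
       [  0.        ,   0.        ,   1.        ]]), 'T_tool_cam': array([[ 4.20922445e-04,  9.62888111e-01,  2.69900554e-01,
         6.87138042e-02],
       [ 9.99999768e-01, -2.60819172e-04, -6.29056389e-04,
         1.02390957e-03],
       [-5.35315679e-04,  2.69900756e-01, -9.62887997e-01,
        -1.59492416e-01],
       [ 0.00000000e+00,  0.00000000e+00,  0.00000000e+00,
         1.00000000e+00]])}
[{'rect': [480.7, 165.2, 262.0, 248.9], 'p': 0.72}]
```

View pics/w1.png

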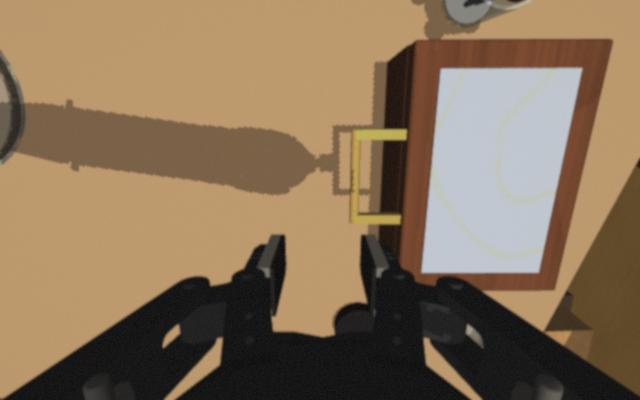

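The wrist view shows the bar running from (358,130) to (355,222), with its arms at rows 134 and 219. The lid's top-face corners are at (416,40), (611,40), (555,290) and (403,288). Next I'll project the bar onto z = 0.112 and the lid corners onto z = 0.124.

```bash
cat >> h.py <<'E'
from scipy.spatial.transform import Rotation as Ro
def wray(uv,z,pos,rot):
    k=vision.calibration("wrist"); T=k["T_tool_cam"]; R=Ro.from_euler('xyz',rot,degrees=True).as_matrix()
    d=np.linalg.inv(k["mtx"])@[uv[0],uv[1],1]*[1,-1,-1]; d=R@T[:3,:3]@d; C=np.array(pos)+R@T[:3,3]
    return C+d*(z-C[2])/d[2]
E
python3 - <<'E'
from h import *
p,r=robot.current_tool_pos(),robot.current_eef_rot()
a,b=[wray(u,.112,p,r) for u in ((358,132),(355,221))]
L=[wray(u,.124,p,r) for u in ((416,40),(611,40),(555,290),(403,288))]
print(a,b,(a+b)/2,np.linalg.norm(a-b)); d=a-b
c=(.6814,.0839,.2602)
print("pred",pull(c,0)); print(np.round(L,4)); 
for i,j in ((0,1),(1,2),(2,3),(3,0)):
    e=L[j]-L[i]; print(np.linalg.norm(e),np.degrees(np.arctan2(e[1],e[0])))
print(np.degrees(np.arctan2(d[1],d[0])))
print("chest",np.mean(L,0))
E
```

```text
[0.53984556 0.0987631  0.112     ] [0.56421678 0.0063941  0.112     ] [0.55203117 0.0525786  0.112     ] 0.09553004161256447
pred [0.5461126  0.04788166 0.112     ]
[[ 0.5653  0.1899  0.124 ]
 [ 0.7346  0.235   0.124 ]
 [ 0.8037 -0.011   0.124 ]
 [ 0.6369 -0.0527  0.124 ]]
0.1751498986856303 14.923121359309272
0.25552228371647095 -74.29526378429934
0.17193507240399575 -165.96003472841517
0.25293771687194044 106.44573086958793
104.78044263046925
chest [0.68513482 0.09031838 0.124     ]
```

```bash
python3 - <<'E'
from h import *
o=[180,0,104.9]; n=Rz(np.radians(14.9))[:,0]
P=np.array([.549,.050,.112])
robot.line_to([P[0],P[1],.20],o,velocity=.2)
print(robot.current_contact_force())
print("hit",robot.line_to([P[0],P[1],.111],velocity=.1,f_stop=6), robot.current_tool_pos(),robot.current_contact_force())
im=vision.grab_frame("wrist"); cv2.imwrite("pics/w2.png",im[:,:,::-1])
fingers.gripper_to(0.0,20)
f=robot.current_contact_force(); print("closed",robot.current_finger_gap(),robot.current_gripper_force(),f,"n",f@n,robot.current_torque(),robot.current_tool_pos(),robot.current_time_s())
im=vision.grab_frame("side"); cv2.imwrite("pics/s2.png",cv2.resize(im[120:320,230:430,::-1],(600,600)))
E
```

```text
[-0.92866227  0.21645992 -0.64908561]
hit False [0.54973819 0.05007703 0.11186232] [0.14742054 0.46155586 0.84435337]
closed 0.00041093934588943957 0.0 [-0.94576785 -0.76861929 -0.29296666] n -1.111604646707585 [ 0.01041827  0.03759756 -0.00560689] [0.54905092 0.04997074 0.11108855] 6.6417
```

View pics/s2.png

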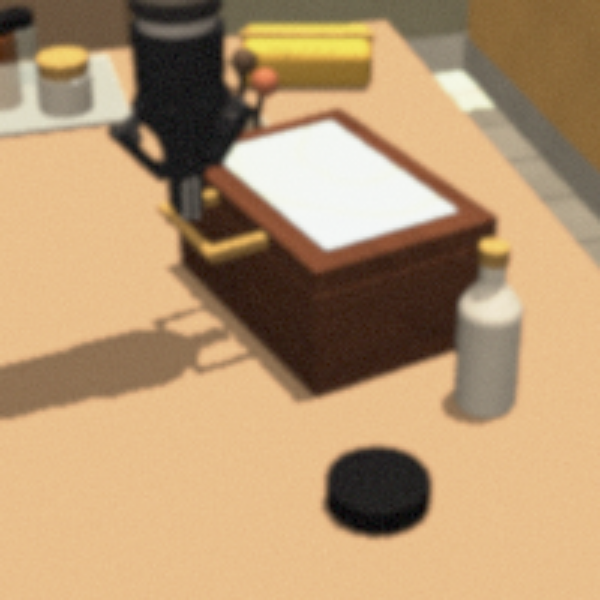

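View pics/w2.png

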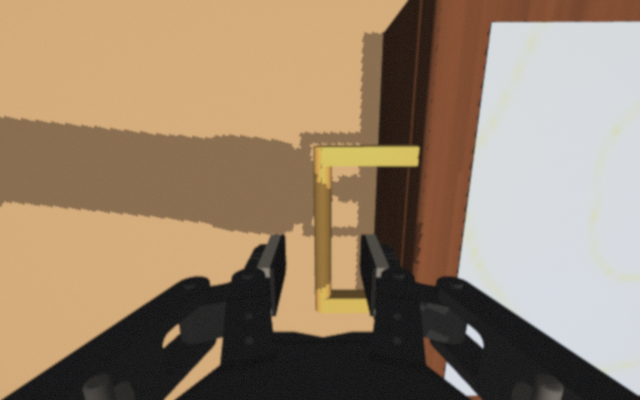

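The fingers closed on nothing. The bar sits centred at column 322, but the side view has the tips at about (190,218), just above the bar. I'll check tip_reach against the side view.

```bash
python3 - <<'E'
from h import *
p=np.array(robot.current_tool_pos()); print(robot.tip_reach,p)
for dz in (.03,.02,.01,0,-.017): print(dz,(proj((p+[0,0,dz])[None],"side")[0]-[230,120])*3)
print("bar",(proj(np.array([[.549,.05,.112]]),"side")[0]-[230,120])*3)
im=vision.grab_frame("side")[170:220,270:320,::-1]; cv2.imwrite("pics/s3.png",cv2.resize(im,(600,600),interpolation=cv2.INTER_CUBIC))
E
```

```text
0.017 [0.54901052 0.0499844  0.11102302]
0.03 [186.1483681  200.13644767]
0.02 [186.67821949 210.57572677]
0.01 [187.20396784 220.9341668 ]
0 [187.72566064 231.21270314]
-0.017 [188.60336286 248.50543584]
bar [187.65923902 230.20496293]
```

View pics/s3.png

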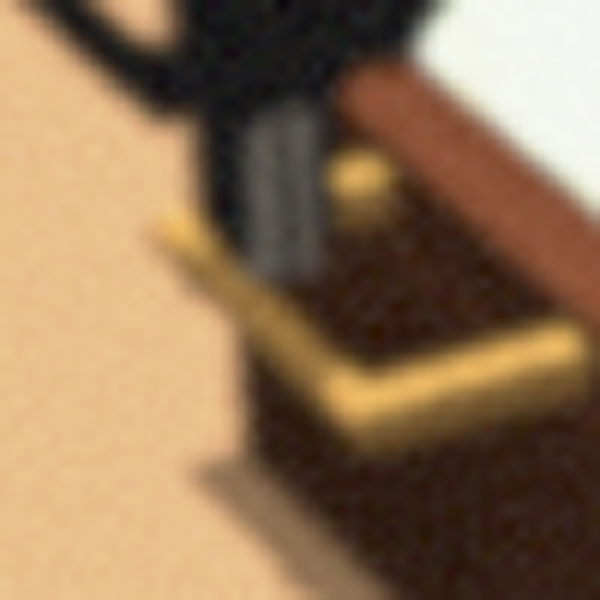

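The closed tips end at about z = 0.12, on top of the bar, so the fingers reach roughly 25 mm less far than stated. I'll reopen, go lower with a force guard, and close again.

```bash
python3 - <<'E'
from h import *
n=Rz(np.radians(14.9))[:,0]
fingers.gripper_to(.45,20)
p=robot.current_tool_pos()
print("hit",robot.line_to([.549,.050,.086],[180,0,104.9],velocity=.05,f_stop=6), robot.current_tool_pos(),robot.current_contact_force())
im=vision.grab_frame("wrist"); cv2.imwrite("pics/w4.png",im[:,:,::-1])
fingers.gripper_to(0.0,20)
f=robot.current_contact_force(); print("closed",robot.current_finger_gap(),robot.current_gripper_force(),f,"n",f@n,robot.current_torque(),robot.current_tool_pos(),robot.current_time_s())
im=vision.grab_frame("side")[160:220,260:320,::-1]; im=cv2.resize(im,(400,400),interpolation=cv2.INTER_CUBIC)
w=vision.grab_frame("wrist")[100:400,120:520,::-1]
cv2.imwrite("pics/c4.png",np.hstack([im,np.vstack([w,np.zeros((100,400,3),np.uint8)])]))
E
```

```text
hit False [0.54897477 0.04999939 0.08583084] [0.18343252 0.36663514 0.53494868]
closed 0.10916539133449486 20.960326194763184 [ 0.86765884  0.48157996 -0.34614153] n 0.9623147484606015 [ 0.05501763 -0.25198895  0.05483608] [0.54967228 0.05011065 0.08641569] 8.2583
```

View pics/c4.png

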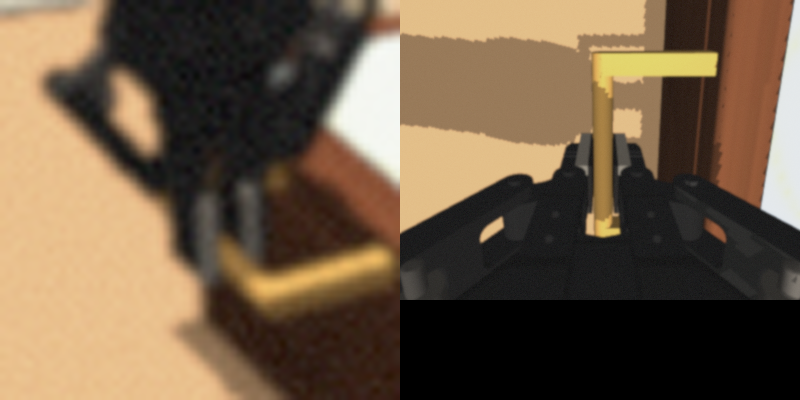

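The bar is gripped: gap 0.109 is about 9–10 mm, pad force is 21 N, and the pads straddle the bar in both views. Now I'll follow the arc with force guards.

```bash
cat >> h.py <<'E'
YAW=np.radians(14.9); N=Rz(YAW)[:,0]
B0=np.array([.5495,.0501,.112]); OFF=np.array([0,0,-.0258])
CH=np.r_[(B0+.14*N)[:2],YAW]
def arc(ths,v=.08):
    for th in ths:
        hit=robot.line_to(list(pull(CH,th)+OFF),[180,0,104.9],velocity=v,f_stop=25)
        p=np.array(robot.current_tool_pos()); f=np.array(robot.current_contact_force())
        h=np.array([CH[0],CH[1],.1])+.09*N; b=p-OFF-h
        est=np.arctan2(b[2],-(b@N))-np.arctan2(.012,.23)
        tang=f@(N*np.sin(th)+[0,0,np.cos(th)])
        print("th %.2f est %.3f gap %.3f grip %.1f f"%(th,est,robot.current_finger_gap(),robot.current_gripper_force()),np.round(f,1),"tang %.1f rad %.1f t %.1f"%(tang,f@(-N*np.cos(th)+[0,0,np.sin(th)]),robot.current_time_s()))
        if hit: print("HIT"); return False
    return True
E
python3 - <<'E'
from h import *
fingers.gripper_to(0.0,35); print(robot.current_contact_force(),robot.current_finger_gap())
arc([.08,.16,.25,.35])
im=vision.grab_frame("side")[110:230,240:360,::-1]; im=cv2.resize(im,(400,400),interpolation=cv2.INTER_CUBIC)
w=vision.grab_frame("wrist")[100:400,120:520,::-1]
cv2.imwrite("pics/c5.png",np.hstack([im,np.vstack([w,np.zeros((100,400,3),np.uint8)])]))
E
```

```text
[1.77291278 0.12121781 0.55961004] 0.09567673564613677
th 0.08 est 0.076 gap 0.096 grip 35.2 f [ 4.7  0.5 -6.8] tang -6.4 rad -5.2 t 9.0
th 0.16 est 0.156 gap 0.096 grip 35.0 f [ 4.4  0.4 -7.1] tang -6.3 rad -5.4 t 9.3
th 0.25 est 0.246 gap 0.098 grip 34.7 f [ 2.4 -0.  -7.1] tang -6.3 rad -4.0 t 9.8
th 0.35 est 0.347 gap 0.096 grip 34.5 f [-0.2  0.3 -6.9] tang -6.5 rad -2.3 t 10.2
```

View pics/c5.png

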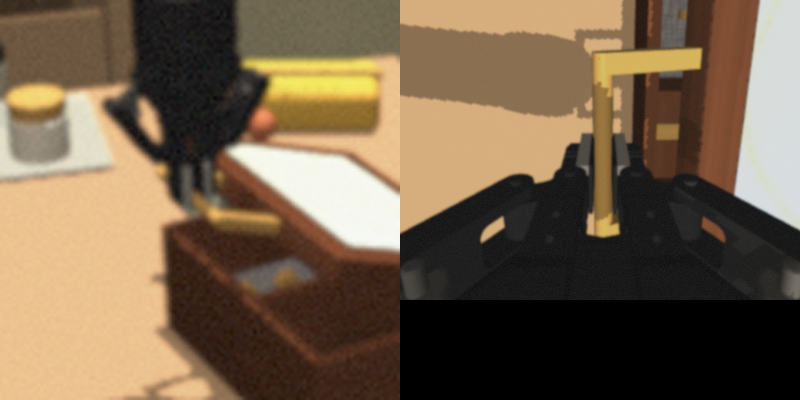

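The lid is following the hand: the bar is still between the pads, the chest interior shows, and the forces stay low. I'll carry on up.

```bash
python3 - <<'E'
from h import *
arc([.45,.55,.65,.75,.85,.92,1.0]) and arc([1.05,1.11],.05)
im=vision.grab_frame("side")[70:230,240:400,::-1]; im=cv2.resize(im,(400,400),interpolation=cv2.INTER_CUBIC)
w=vision.grab_frame("wrist")[100:400,120:520,::-1]
cv2.imwrite("pics/c6.png",np.hstack([im,np.vstack([w,np.zeros((100,400,3),np.uint8)])]))
E
```

```text
th 0.45 est 0.447 gap 0.096 grip 34.5 f [-5.4 -1.1 -2.3] tang -4.5 rad 4.0 t 10.7
th 0.55 est 0.547 gap 0.101 grip 34.5 f [-6.5 -1.2 -1.1] tang -4.4 rad 5.1 t 11.2
th 0.65 est 0.649 gap 0.100 grip 34.5 f [-7.4 -1.5  2.2] tang -2.9 rad 7.3 t 11.6
th 0.75 est 0.753 gap 0.094 grip 34.5 f [-9.9 -1.   4.8] tang -3.2 rad 10.5 t 12.1
th 0.85 est 0.860 gap 0.098 grip 35.5 f [-7.6 -1.   6.7] tang -1.3 rad 10.0 t 12.5
th 0.92 est 0.932 gap 0.096 grip 35.9 f [-5.6 -0.6  7.3] tang 0.0 rad 9.2 t 12.8
th 1.00 est 1.016 gap 0.094 grip 36.0 f [-4.4 -1.   7.9] tang 0.5 rad 9.1 t 13.2
th 1.05 est 1.067 gap 0.096 grip 36.2 f [-3.5 -0.8  6.4] tang 0.1 rad 7.3 t 13.6
th 1.11 est 1.127 gap 0.097 grip 36.3 f [-1.   0.9  5.6] tang 1.8 rad 5.4 t 14.0
```

View pics/c6.png

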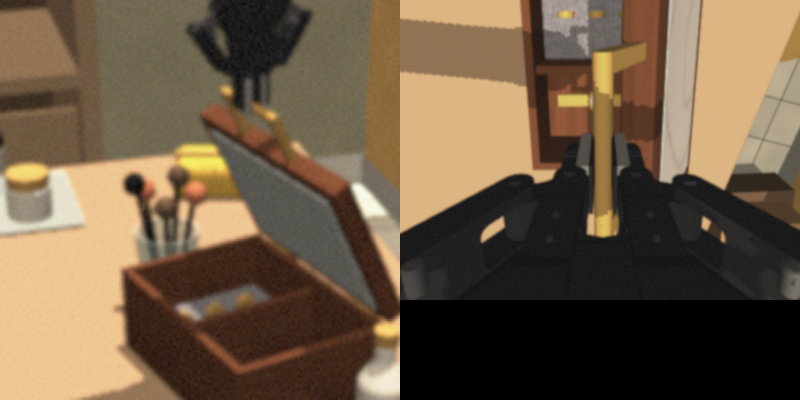

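The lid is held about 10° past balance: the tangential force changes sign near 0.93–0.95, and the bar is still gripped at about 1.12 rad. Now I'll lower it to about 0.80.

```bash
python3 - <<'E'
from h import *
robot.pause(.4)
arc([1.05,.98,.91,.85,.80],.05); robot.pause(1.0)
arc([.80])
print(np.abs(robot.current_dq()).max())
im=vision.grab_frame("side"); P=np.array([pull(CH,.8)])
y=Rz(YAW)[:,1]*.05
for q in (P+y,P-y,P):
    u=proj(q,"side")[0]; im=cv2.circle(im.copy(),tuple(int(round(t)) for t in u),1,(255,0,0),-1)
s=cv2.resize(im[70:270,240:440,::-1],(600,600),interpolation=cv2.INTER_CUBIC); cv2.imwrite("pics/c7.png",s)
E
```

```text
th 1.05 est 1.063 gap 0.099 grip 36.5 f [-2.6 -0.5  8.2] tang 1.8 rad 8.4 t 15.0
th 0.98 est 0.994 gap 0.096 grip 36.5 f [-3.9  0.   8.4] tang 1.6 rad 9.1 t 15.4
th 0.91 est 0.920 gap 0.097 grip 36.8 f [-4.5 -0.4  6.9] tang 0.7 rad 8.2 t 15.9
th 0.85 est 0.855 gap 0.093 grip 37.0 f [-5.4 -0.7  5.8] tang -0.3 rad 8.0 t 16.3
th 0.80 est 0.803 gap 0.094 grip 37.1 f [-5.3  0.2  5.2] tang 0.0 rad 7.3 t 16.7
th 0.80 est 0.804 gap 0.092 grip 37.1 f [-6.2 -0.3  5.1] tang -0.8 rad 7.9 t 18.0
0.0759917877176926
```

View pics/c7.png

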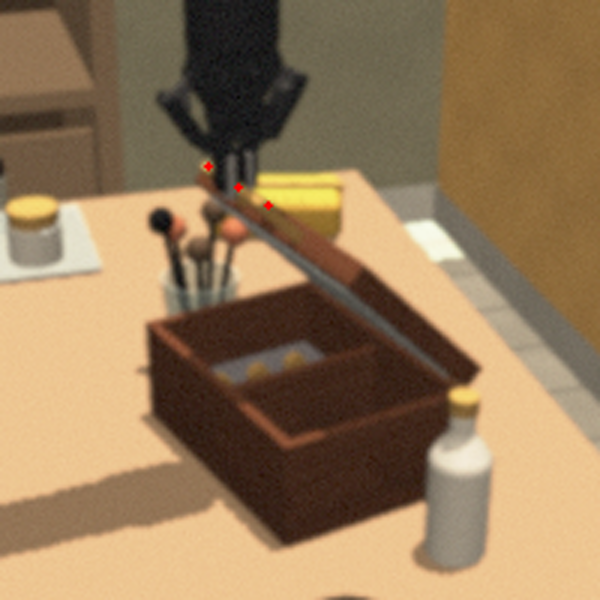

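The projected marks at (208,167), (238,188) and (268,205) fall on the bar, so the lid is at about 0.80 rad and still held. The jar and bottle stand upright where they were. Handing in.

```bash
python3 - <<'E'
from h import *
robot.pause(.3); print(workorder.close_job())
E
```

```text
the job is handed in; nothing more can be done
None
```

I raised the lid to about 1.12 rad, roughly 10° past its balance point near 0.94 rad, then lowered it and handed in with the pull still gripped and the lid still at about 0.80 rad; these angles come from the arm's position, and the hand-in returned no verdict.

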